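Poise the red screwdriver over the terminal block

ROBOT

A 6-joint arm with a two-finger parallel gripper is mounted at the origin on a cart in front of the work surface, level with it; the furniture and walls round the work are solid. World frame = base frame: x ahead of the robot, y to its left, z up, the work surface at z = 0. Lengths are in m, angles in rad, forces in N, time in s.
With the tool pointing down it reaches from about 0.35 to 0.775 m from the base axis. Payload 7.3 kg.
Tool frame: the origin (TCP) lies between the finger pads; the fingertips stand 8 mm ahead of it and the grasp point (between the pads) lies 11 mm behind it (robot.nose_length is the distance from the TCP to the fingertips, in m); z points along the fingers, y is the line along which they close (so a half turn about z gives the same grasp; the last joint's range is limited). The gripper opens to 92 mm and grips with 3 to 60 N. Pads are 19 mm wide; open, the fingers measure 130 mm over their backs; the gripper's body (75 mm by 190 mm) begins 47 mm behind the grasp point.
Start: joints at [-1.291, 0.342, 1.524, -0, 1.275, -0.146], TCP at [0.217, -0.478, 0.235] pointing down, gripper open.
Joint ranges: [-2.53, 2.53], [-0.77, 2.02], [0.04, 2.7], [-1, 4.14], [0.28, 2.66], [-3.11, 3.11]. Speed limits (rad/s): [2.57, 2.57, 3.14, 3.14, 3.14, 3.14].

INTERFACE

Orientations are given as [roll, pitch, yaw] about the fixed x, y, z axes, in that order (R = Rz(yaw) Ry(pitch) Rx(roll)).
In Python, from cell import robot gives the robot as it stands. The module is installed in compiled form; this text tells all that it offers.
- The arm moves only by the shell command python3 -m jog 'ROWS' [FORCE]. ROWS is JSON, a list that holds one entry, the list of rows, each a list of 5 numbers: the gripper's target within -1 to 1 (fully open at 1, half-way at 0, shut at -1), then the shift along the tool's x, y, z in m, then the turn about the tool's z in rad. A call has 1 to 5 rows; each row is the pose to reach, as a shift and turn from the pose commanded when the call began, along the tool's axes at that moment; what a row does not reach only later rows make up. A row lasts 1/12 s, in which the tool goes at most 41.7 mm and 7.16 degrees, less where a joint would pass 70% of its speed; a pose out of reach is approached as far as the arm can. A call with a gripper value outside its range is refused whole. The fingers move at their own pace and stop on an object; FORCE is the grip in N (left out, the last holds). Time passes only in rows, so rows that repeat a pose let the fingers close. It gives the time, the measured TCP pose, the force, the opening and the grip force at its end, in the units of the state.
- robot.observe(): the state, without advancing time (a new reading comes with each control period).
- robot.read_camera(name): name is "scene" or "top"; returns the picture (400x640x3 uint8, red, green, blue); there is no depth.
- robot.camera_model(name): a dict with "camera_matrix" (3x3 intrinsics, pixels), "dist_coeffs" ([k1, k2, p1, p2, k3] as OpenCV has them; the pictures are not rectified), "position" and "attitude" of the camera in the world. Camera axes: x right, y down, z forward; pixel columns grow to the right and rows downward; lengths in m; the calibration is good to about 2 mm. A picture is of the moment at which its call begins. camera_model takes no time and is no camera call.
- robot.hand_in(): hands the job in; it is judged then, once.
The state is a dict: "time": time; "qpos": joint angles; "qvel": joint speeds; "joint_efforts": joint torques, N m; "tool_pos": TCP position; "tool_rot": TCP orientation; "contact_force": force on the tool from outside, world axes, zero at the start; "torque": the same for the moment, N m; "opening": finger opening in m; "grip_force": force on a finger pad.
Only numpy, scipy, OpenCV 4.12 (cv2) and the standard library are available. Lean on these libraries where they do the work, as an engineer would, in place of code of your own. Each camera call takes 0.05 s, during which the arm holds its last target. There are 200 camera calls.

TASK

Draw the red-handled screwdriver up out of its slanted socket in the stand, turn it plumb with the tip pointing down, and hold it still with its tip 2 to 4 cm above the middle of the green terminal block, ready to undo the screw there. The program finishes while the gripper still holds the screwdriver raised like this; do not touch or shift the block, and leave the black screwdriver in its socket and the other things on the bench where they are.

Things in the scene. Friction and masses are not known exactly. Their poses are not given: they have to be found in the camera images.
- red_driver_handle (a point): Middle of the handle of the red-and-black screwdriver (173 mm long in all; handle 26 mm thick at most, 88 mm long, centred on this point; bare shaft 5 mm thick; about 80 g). The tip lies 130 mm from this point along -z; z runs up the shaft from tip to handle. At the start it stands in one of the two sockets (left or right varies), its handle leaning 40 degrees from vertical towards the stand's -x side, or up to 3 degrees more, as the bore has play
- red_driver_tip (a point): Tip of the red screwdriver's shaft; same axes as its handle point. At the start it rests on the floor of a socket 62 mm deep
- black_driver_handle (a point): Middle of the handle of the black screwdriver (handle 23 mm thick, 79 mm long; tip 117 mm from this point along -z), standing in the other socket in the same way. Stays there
- driver_stand: Fixed stand: dark steel base plate 135 x 150 x 8 mm, origin at the centre of its underside, with two parallel aluminium tubes 20 mm across (bore 8 mm) side by side 80 mm apart along its y (one nearer the robot than the other), both leaning 40 degrees from vertical towards -x of the stand, that is to the robot's right within about 20 degrees. Tube mouths are 66 mm above the bench
- socket_left (a point): Centre of the mouth of the stand's tube at its +y side; the bore is 62 mm deep and leans 40 degrees (deep end towards the stand's +x)
- socket_right (a point): Centre of the mouth of the stand's tube at its -y side; the same bore
- block_top (a point): Centre of the top of the loose green terminal block, 19 mm above the bench; block 18 mm (x) x 52 mm (y) x 19 mm, five screws in a row along y on top, the middle one here. Light: easily pushed. A fixed shelf hangs over the back of the bench, from about 0.1 m beyond the screwdrivers and the block: keep the wrist on the near side of it
- the_heat_sink: Black finned heat sink, 45 x 45 x 23 mm, bystander, origin at the centre of its underside
- the_loupe: Black eye loupe, 41 mm across and 36 mm high, bystander, origin at the centre of its underside
- the_board: Green circuit board 60 x 85 x 16 mm lying flat, bystander, origin at the centre of its underside
Not all that is in view belongs to the job. Of the things that look like the part that bears block_top, take the one that is farthest from the robot's base at the start.

How it is judged:
On the way, in this order (a step that is already met when the one before it is completed fails the run):
1. the red screwdriver is drawn out of its socket and held free of the stand (distance of red_driver_tip from where it was at the start of the episode above 0.06 m and height (world z) of red_driver_tip above 0.06 m and contact force between red_driver and the fingers above 1 N and contact force between red_driver and driver_stand below 0.05 N), for 0.1 s.
2. it is held plumb, tip down, above the middle of the terminal block (angle between red_driver_tip's own z axis and vertical below 0.17 rad and horizontal distance between red_driver_tip and block_top below 0.015 m and z of red_driver_tip in the frame of block_top between 0.01 and 0.05 m), for 0.3 s.
At the end, for the whole second after the job is handed in: Held still in the gripper, the red screwdriver is within 10 degrees of plumb, tip down, its tip within 15 mm sideways of the block's middle and 10 to 50 mm above it, touching neither block nor stand; the block moved under 10 mm, the black screwdriver under 15 mm (all of step 2 and contact force between red_driver and the fingers above 1 N and contact force between red_driver and driver_stand below 0.05 N and contact force between red_driver and terminal_block below 0.05 N and linear speed of red_driver below 0.02 m/s and angular speed of red_driver below 0.15 rad/s and distance of black_driver_handle from where it was at the start of the episode below 0.015 m and distance of block_top from where it was at the start of the episode below 0.01 m); the arm keeps its last pose, push and grip.
It fails at once if the terminal block is touched by the screwdriver or the robot (contact force between terminal_block and red_driver above 0.5 N or contact force between terminal_block and the arm above 0.5 N or contact force between terminal_block and the fingers above 0.5 N).
It fails at once if the black screwdriver is pulled or knocked out of place (distance of black_driver_handle from where it was at the start of the episode above 0.015 m).
It fails at once if a bystander is shifted (distance of any of the_heat_sink, the_loupe, the_board from where it was at the start of the episode above 0.02 m).
It also fails if it takes over 35 s, if anything falls off the work surface, if the arm or the gripper's body presses on something with over 40 N, if the wrist force passes 120 N, or if a joint passes its speed limit or range.

## Working session

There is one attempt and no reset: what is moved stays moved. The work goes in short steps, Python scripts to look and compute and a shell command to move; the robot and the scene stay as the last step left them, time stands still between calls to the robot, and variables do not carry over. Pictures are saved under pics/ and viewed, at most 10 in all, crops included, and the job is handed in when it is done.

```bash
mkdir -p pics; ls; python3 - <<'E'
from cell import robot
import cv2
for n in("scene","top"):
    cv2.imwrite(f"pics/{n}0.png",robot.read_camera(n)[:,:,::-1])
    print(n,robot.camera_model(n))
print(robot.observe())
E
```

```text
pics
scene {'camera_matrix': array([[407.61866089,   0.        , 319.48675868],
       [  0.        , 407.61866089, 199.15056506],
       [  0.        ,   0.        ,   1.        ]]), 'dist_coeffs': array([-0.04453379,  0.        ,  0.        ,  0.        ,  0.        ]), 'position': array([-0.01111681,  0.43238961,  0.89407851]), 'attitude': array([-2.43191052,  0.01277427, -2.31450533])}
top {'camera_matrix': array([[371.29393139,   0.        , 325.55217746],
       [  0.        , 371.29393139, 199.27825711],
       [  0.        ,   0.        ,   1.        ]]), 'dist_coeffs': array([-0.07345806,  0.        ,  0.        ,  0.        ,  0.        ]), 'position': array([ 0.35965082, -0.05087993,  0.95537011]), 'attitude': array([-2.95939078,  0.00585608, -1.56376358])}
{'time': 0.1, 'qpos': array([-1.29100482e+00,  3.42666566e-01,  1.52492424e+00,  6.98863473e-06,
        1.27539509e+00, -1.45998501e-01]), 'qvel': array([ 0.00060302, -0.00265009, -0.00430883, -0.0007235 , -0.0008544 ,
        0.00100053]), 'joint_efforts': array([ 1.82896631e-03, -4.32006061e+01, -2.44694799e+01,  7.18412292e-02,
        5.26040629e-02, -4.29266777e-05]), 'tool_pos': array([ 0.21677089, -0.47777201,  0.23410648]), 'tool_rot': array([-3.14021521e+00, -2.09300172e-04,  4.25787823e-01]), 'contact_force': array([ 0.24194743,  0.44375595, -0.71851972]), 'torque': array([-0.02969528,  0.01126532,  0.01172122]), 'grip_force': 0.0, 'opening': 0.09153181458010551}
```

View pics/scene0.png

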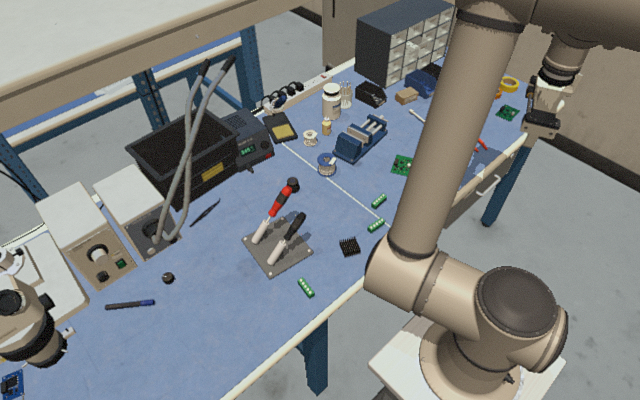

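View pics/top0.png

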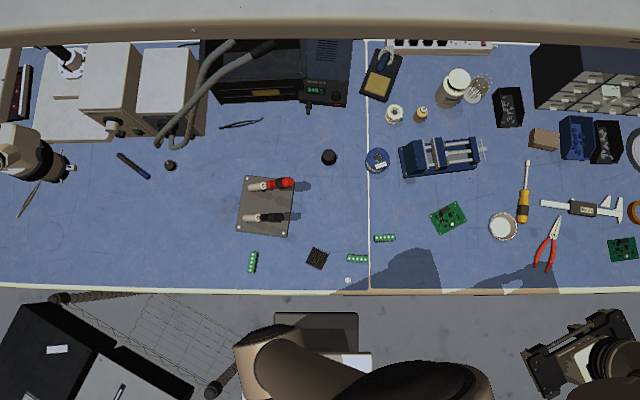

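The scene view shows the red driver in the far socket (handle ~(287,193)), the black driver in the near one, and three green blocks. In the top view the blocks are at (253,261), (357,258) and (384,238), and the red handle is at (280,183). I'll zoom in for accurate pixels.

```bash
cat > h.py <<'E'
import numpy as np, cv2
from cell import robot
from scipy.spatial.transform import Rotation as R
def ray(n,uv):
    m=robot.camera_model(n)
    p=cv2.undistortPoints(np.array([[uv]],float),m["camera_matrix"],m["dist_coeffs"])[0,0]
    d=R.from_euler("xyz",m["attitude"]).as_matrix()@np.array([*p,1]); return m["position"],d
def plane(n,uv,z):
    o,d=ray(n,uv); return o+d*(z-o[2])/d[2]
def tri(a,b):
    o1,d1=ray("top",a);o2,d2=ray("scene",b)
    s=np.linalg.lstsq(np.stack([d1,-d2],1),o2-o1,rcond=None)[0]
    p,q=o1+s[0]*d1,o2+s[1]*d2; return (p+q)/2,np.linalg.norm(p-q)
def proj(n,p):
    m=robot.camera_model(n);M=R.from_euler("xyz",m["attitude"]).as_matrix().T
    return cv2.projectPoints(np.atleast_2d(p).astype(float),cv2.Rodrigues(M)[0],-M@m["position"],m["camera_matrix"],m["dist_coeffs"])[0][:,0]
E
python3 - <<'E'
from h import *
for uv in((253,261),(357,258),(384,238)):
    p=plane("top",uv,.019);print(uv,p,np.hypot(p[0],p[1]))
a=cv2.imread("pics/top0.png")[160:280,225:405];b=cv2.imread("pics/scene0.png")[165:305,235:395]
cv2.imwrite("pics/zt.png",cv2.resize(a,(800,533),interpolation=cv2.INTER_CUBIC))
cv2.imwrite("pics/zs.png",cv2.resize(b,(640,560),interpolation=cv2.INTER_CUBIC))
E
```

```text
(253, 261) [0.37397334 0.1363012  0.019     ] 0.398037777568448
(357, 258) [ 0.38354746 -0.12373572  0.019     ] 0.4030126298455844
(384, 238) [ 0.43378112 -0.19218421  0.019     ] 0.4744479205713756
```

View pics/zt.png

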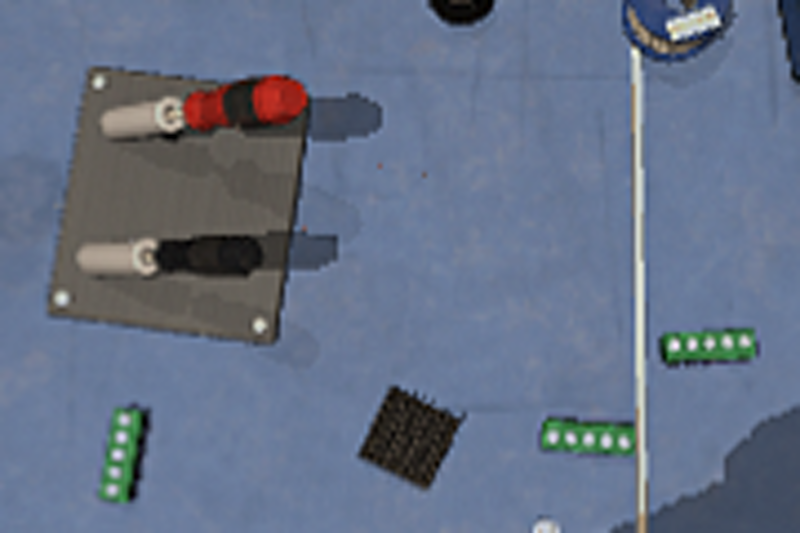

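View pics/zs.png

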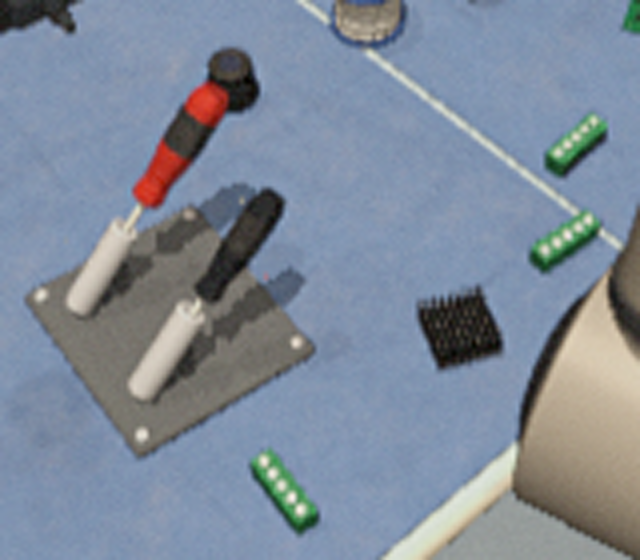

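Crop readings: target block (right-hand one) middle screw at top (384.1,237.1) / scene (378.9,200.4). Red mouth is at top-crop (174,114) / scene-crop (125,228); red handle end is at top-crop (303,99) / scene-crop (212,92).

```bash
cat >> h.py <<'E'
def T(u,v): return (225+(u+.5)*.225-.5,160+(v+.5)*120/533-.5)
def S(u,v): return (235+(u+.5)/4-.5,165+(v+.5)/4-.5)
E
python3 - <<'E'
from h import *
from scipy.optimize import least_squares
np.set_printoptions(precision=4,suppress=True)
print("block",tri(T(709,344),S(577,143)),plane("top",T(709,344),.019),plane("scene",S(577,143),.019))
e=[plane("top",T(*q),.019) for q in((674,347),(744,341))];print("yaw row",np.arctan2(*(e[1]-e[0])[[1,0]]))
print("heat",plane("top",T(410,437),.02))
# driver fits: mouth x,y, azimuth, tilt ; observations: mouth, handle collar end, handle mid-centreline
def fit(mt,ms,ends,L):
    def f(q):
        a=np.array([np.cos(q[2])*np.sin(q[3]),np.sin(q[2])*np.sin(q[3]),np.cos(q[3])]);m=np.array([q[0],q[1],.066])
        P=np.array([m]+[m+a*l for l in L])
        return np.r_[(proj("top",P)-[mt]+0-np.array([(0,0)]+[np.subtract(x[0],mt) for x in ends])).ravel(),
                     (proj("scene",P)-np.array([ms]+[x[1] for x in ends])).ravel(),(q[3]-.72)*20]
    r=least_squares(f,[.55,.1,-1.5,.72]);return r.x,np.round(r.fun,1)
# handle lower end 24mm, upper end: hemispherical end centre ~100mm past mouth
q,r=fit(T(174,114),S(125,228),[(T(190,111),S(148,197)),(T(286,98),S(207,101))],[26,102]);print("red",q,r)
a=np.array([np.cos(q[2])*np.sin(q[3]),np.sin(q[2])*np.sin(q[3]),np.cos(q[3])])
for l in(68,88,93,112):print(l,np.array([q[0],q[1],.066])+a*l/1000) 
E
```

```text
block (array([ 0.4368, -0.1942,  0.009 ]), np.float64(0.0003223039702864984)) [ 0.4361 -0.1926  0.019 ] [ 0.4317 -0.1872  0.019 ]
yaw row -1.4814866729894511
heat [ 0.3829 -0.0236  0.02  ]
red [ 0.3974  0.2666 -1.3161  0.6982] [ -67.9   64.8 -243.9  158.9 -260.1  158.9  -11.4   80.4   86.1 -118.4
  -65.6  275.8   -0.4]
68 [0.4084 0.2243 0.1181]
88 [0.4116 0.2118 0.1334]
93 [0.4124 0.2087 0.1372]
112 [0.4155 0.1969 0.1518]
```

```bash
python3 - <<'E'
from h import *
from scipy.optimize import least_squares
np.set_printoptions(precision=4,suppress=True)
t=[T(174,114),T(190,111),T(286,98)];s=[S(125,228),S(148,197),S(207,101)]
ax=lambda q:np.array([np.cos(q[2])*np.sin(q[3]),np.sin(q[2])*np.sin(q[3]),np.cos(q[3])])
def f(q):
    P=np.array([[q[0],q[1],.066]+ax(q)*l for l in(0,.026,.102)])
    return np.r_[(proj("top",P)-t).ravel(),(proj("scene",P)-s).ravel(),(q[3]-.72)*20]
r=least_squares(f,[.55,.1,-1.5,.72]);q=r.x;print(q,np.round(r.fun,1))
for l in(0,.068,.088,.093,.112):print(l,np.array([q[0],q[1],.066])+ax(q)*l)
# block by colour in both
hsvt=cv2.cvtColor(cv2.imread("pics/top0.png"),cv2.COLOR_BGR2HSV);hsvs=cv2.cvtColor(cv2.imread("pics/scene0.png"),cv2.COLOR_BGR2HSV)
for n,h,w in(("top",hsvt,(370,400,228,248)),("scene",hsvs,(368,390,192,212))):
    m=cv2.inRange(h,(45,80,40),(85,255,255));z=np.zeros_like(m);z[w[2]:w[3],w[0]:w[1]]=m[w[2]:w[3],w[0]:w[1]]
    c=cv2.minAreaRect(cv2.findNonZero(z));print(n,c,plane(n,c[0],.0095))
# shelf height: top edge ray meets scene edge line
o,d=ray("top",(320,38))
for z in(.2,.3,.4,.5,.6):
    p=o+d*(z-o[2])/d[2];print(z,p,proj("scene",p))
E
```

```text
[ 0.5572  0.1097 -1.6709  0.758 ] [-0.8  0.1  1.6 -0.1 -1.  -0.2  0.3  0.  -0.3 -0.1  0.4  0.1  0.8]
0 [0.5572 0.1097 0.066 ]
0.068 [0.5525 0.0632 0.1154]
0.088 [0.5512 0.0495 0.1299]
0.093 [0.5508 0.0461 0.1335]
0.112 [0.5495 0.0331 0.1473]
top ((384.082763671875, 237.40689086914062), (6.341978549957275, 20.200376510620117), 86.633544921875) [ 0.436  -0.1939  0.0095]
scene ((378.50006103515625, 200.50001525878906), (6.833309173583984, 17.2459716796875), 49.398704528808594) [ 0.4369 -0.1928  0.0095]
0.2 [ 0.8733 -0.0302  0.2   ] [[232.0109 102.0445]]
0.3 [ 0.8053 -0.0329  0.3   ] [[241.1821  80.9639]]
0.4 [ 0.7373 -0.0356  0.4   ] [[252.4573  55.166 ]]
0.5 [ 0.6693 -0.0384  0.5   ] [[266.633   22.9185]]
0.6 [ 0.6013 -0.0411  0.6   ] [[284.9488 -18.4348]]
```

```bash
cat >> h.py <<'E'
def go(x,y,z,yaw=None):
    s=robot.observe();M=R.from_euler("xyz",s["tool_rot"]).as_matrix()
    print("t",round(s["time"],2),"shift",np.round(M.T@(np.array([x,y,z])-s["tool_pos"]),4), "turn",None if yaw is None else round(-(yaw-s["tool_rot"][2]),3),"pos",np.round(s["tool_pos"],4),"rot",np.round(s["tool_rot"],3),"F",np.round(s["contact_force"],1),"open",round(s["opening"],4),"grip",round(s["grip_force"],1),"q",np.round(s["qpos"],2))
E
python3 -m jog '[[[0.2,0.035,-0.0225,0,0],[0.2,0.07,-0.045,0,0],[0.2,0.105,-0.0675,0,0],[0.2,0.14,-0.09,0,0],[0.2,0.175,-0.112,0,0]]]' 20
python3 -m jog '[[[0.2,0.035,-0.0225,0,0],[0.2,0.07,-0.045,0,0],[0.2,0.105,-0.0675,0,0],[0.2,0.14,-0.09,0,0],[0.2,0.175,-0.112,0,0]]]'
python3 -c "from h import *; go(.551,.048,.235,1.45)"
```

```text
time: 0.52
tool_pos: [0.3304, -0.302, 0.2345]
tool_rot: [-3.141, 0.0, 0.425]
contact_force: [0.6, -0.6, -0.1]
opening: 0.0629
grip_force: 0.0
time: 0.93
tool_pos: [0.4436, -0.1275, 0.2347]
tool_rot: [-3.142, 0.0, 0.426]
contact_force: [-0.1, 0.3, 0.6]
opening: 0.0549
grip_force: 0.0
t 0.93 shift [ 0.1703 -0.1155 -0.0004] turn -1.024 pos [ 0.4436 -0.1275  0.2347] rot [-3.142  0.     0.426] F [-0.1  0.3  0.6] open 0.0549 grip 0.0 q [-0.45  0.23  1.69 -0.    1.23  0.7 ]
```

```bash

python3 -m jog '[[[0.2,0.034,-0.0225,0,-0.12],[0.2,0.068,-0.045,0,-0.24],[0.2,0.102,-0.0675,0,-0.36],[0.2,0.136,-0.09,0,-0.48],[0.2,0.17,-0.115,0,-0.6]]]' >/dev/null
python3 -m jog '[[[0.2,0,0,0,-0.12],[0.2,0,0,0,-0.24],[0.2,0,0,0,-0.36],[0.2,0,0,0,-0.42],[0.2,0,0,0,-0.424]]]' >/dev/null
python3 -c "
from h import *; go(.551,.048,.121,1.45)
a=robot.read_camera('top')[:,:,::-1][130:250,225:385];b=robot.read_camera('scene')[:,:,::-1][135:255,235:395]
cv2.imwrite('pics/c1.png',np.vstack([cv2.resize(x,(640,300)if 0 else (400,300),interpolation=cv2.INTER_CUBIC) for x in(a,b)]))"
```

```text
t 1.77 shift [0.003  0.0008 0.1132] turn 0.002 pos [0.5499 0.0451 0.2342] rot [-3.141  0.     1.452] F [-0.2  0.   0.3] open 0.055 grip 0.0 q [-0.06  0.39  1.45 -0.    1.3   0.06]
```

View pics/c1.png

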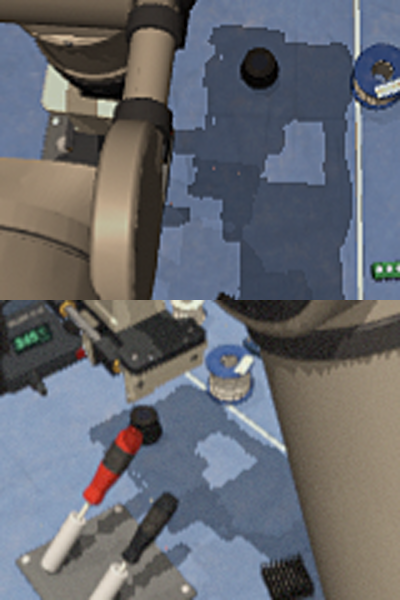

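The arm hides the driver from the top camera. The scene camera still shows the red handle (crop ~(115,460)) undisturbed, with the gripper above and behind it as planned. Next: descend and grip.

```bash

python3 -m jog '[[[0.2,0.003,0.001,0.02,0],[0.2,0.003,0.001,0.04,0],[0.2,0.003,0.001,0.06,0],[0.2,0.003,0.001,0.075,0],[0.2,0.003,0.001,0.085,0]]]'
python3 -m jog '[[[0.2,0,0,0.01,0],[0.2,0,0,0.02,0],[0.2,0,0,0.028,0],[0.2,0,0,0.028,0],[0.2,0,0,0.028,0]]]'
python3 -c "
from h import *; go(.551,.048,.121,1.45)
cv2.imwrite('pics/c2.png',cv2.resize(robot.read_camera('scene')[:,:,::-1][155:275,235:395],(800,600),interpolation=cv2.INTER_CUBIC))"
```

```text
time: 2.28
tool_pos: [0.5507, 0.0477, 0.1479]
tool_rot: [-3.139, 0.0, 1.448]
contact_force: [-0.1, -0.1, 0.5]
opening: 0.0547
grip_force: 0.0
time: 2.7
tool_pos: [0.5516, 0.0478, 0.1216]
tool_rot: [-3.141, 0.0, 1.45]
contact_force: [1.2, 0.2, 0.3]
opening: 0.055
grip_force: 0.0
t 2.7 shift [ 0.0002 -0.0006  0.0006] turn -0.0 pos [0.5516 0.0478 0.1216] rot [-3.141  0.     1.45 ] F [1.2 0.2 0.3] open 0.055 grip 0.0 q [-0.05  0.51  1.6  -0.    1.04  0.07]
```

View pics/c2.png

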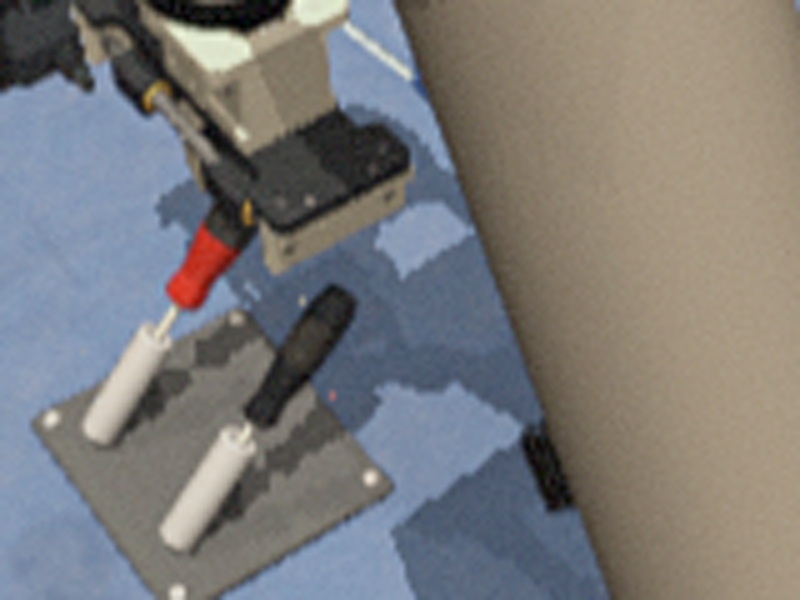

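The fingers straddle the upper half of the red handle and are clear of the black one. Closing.

```bash

python3 -m jog '[[[-1,0,0,0,0],[-1,0,0,0,0],[-1,0,0,0,0],[-1,0,0,0,0],[-1,0,0,0,0]]]' 25
python3 -m jog '[[[-1,0,0,0,0],[-1,0,0,0,0]]]'
```

```text
time: 3.17
tool_pos: [0.5516, 0.0478, 0.1219]
tool_rot: [3.141, 0.0, 1.45]
contact_force: [0.5, -0.0, 0.2]
opening: 0.0266
grip_force: 0.0
time: 3.33
tool_pos: [0.5517, 0.0477, 0.1219]
tool_rot: [3.141, 0.0, 1.45]
contact_force: [1.2, 0.1, 1.7]
opening: 0.0238
grip_force: 25.0
```

```bash

python3 -m jog '[[[-1,-0.0035,0,-0.0038,0],[-1,-0.0067,0,-0.0075,0],[-1,-0.0100,0,-0.0112,0],[-1,-0.0134,0,-0.015,0],[-1,-0.0167,0,-0.0188,0]]]'
python3 -m jog '[[[-1,-0.0034,0,-0.0038,0],[-1,-0.0067,0,-0.0075,0],[-1,-0.0100,0,-0.0112,0],[-1,-0.0134,0,-0.015,0],[-1,-0.0167,0,-0.0188,0]]]'
```

```text
time: 3.75
tool_pos: [0.5495, 0.0306, 0.141]
tool_rot: [3.141, 0.0, 1.45]
contact_force: [0.4, -0.9, -0.8]
opening: 0.0235
grip_force: 25.0
time: 4.17
tool_pos: [0.5474, 0.0142, 0.1597]
tool_rot: [3.142, 0.0, 1.45]
contact_force: [-0.0, -0.9, -0.2]
opening: 0.0236
grip_force: 25.0
```

```bash

python3 -m jog '[[[-1,-0.0034,0,-0.0038,0],[-1,-0.0067,0,-0.0075,0],[-1,-0.0134,0,-0.015,0],[-1,-0.0201,0,-0.0225,0],[-1,-0.0268,0,-0.03,0]]]'
python3 -m jog '[[[-1,0,0,0,0],[-1,0,0,0,0],[-1,0,0,0,0]]]'
python3 -m jog '[[[-1,0,0,0,0],[-1,0,0,0,0],[-1,0,0,0,0],[-1,0,0,0,0],[-1,0,0,0,0]]]' 3
python3 -c "
from h import *
cv2.imwrite('pics/c3.png',cv2.resize(robot.read_camera('scene')[:,:,::-1][135:255,235:395],(800,600),interpolation=cv2.INTER_CUBIC))"
```

```text
time: 4.58
tool_pos: [0.5442, -0.0127, 0.1902]
tool_rot: [3.141, 0.0, 1.45]
contact_force: [-0.1, 0.3, -1.0]
opening: 0.0235
grip_force: 25.0
time: 4.83
tool_pos: [0.5441, -0.012, 0.1892]
tool_rot: [-3.141, -0.0, 1.449]
contact_force: [-0.2, 1.0, -0.5]
opening: 0.0233
grip_force: 25.0
time: 5.25
tool_pos: [0.5442, -0.0118, 0.1892]
tool_rot: [-3.141, 0.0, 1.45]
contact_force: [-0.4, 0.4, -0.4]
opening: 0.0238
grip_force: 3.0
```

View pics/c3.png

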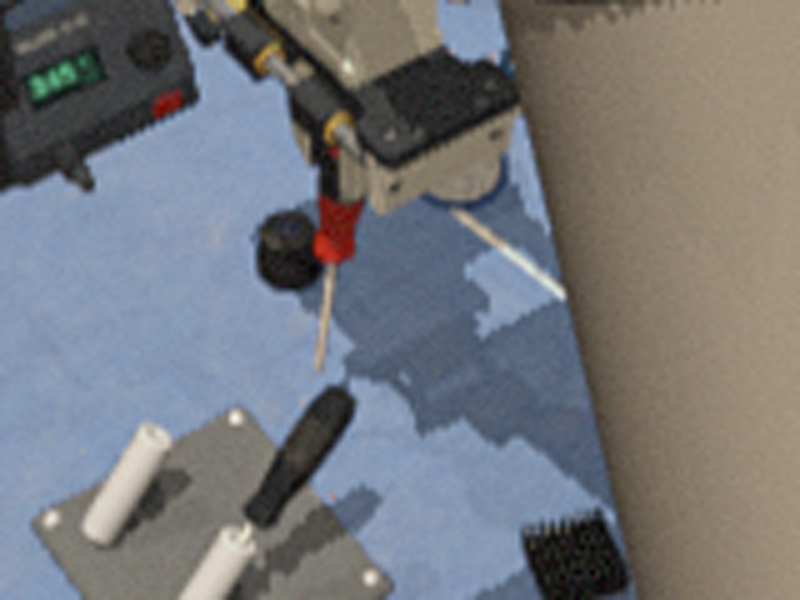

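Loosening the grip let the driver swing nearly plumb: the shaft runs from crop (331,268) to (320,368). I'll measure the remaining tilt in the swing plane.

```bash
python3 - <<'E'
from h import *
np.set_printoptions(precision=4,suppress=True)
s=robot.observe();g=s["tool_pos"]+[0,0,.011];x=np.array([np.cos(1.45),np.sin(1.45),0]);print(g,s["grip_force"])
for d in(-10,-5,0,5,10,15,20,25):
    t=np.radians(d);P=np.array([g+l*(x*np.sin(t)-np.array([0,0,np.cos(t)])) for l in(.067,.152)])
    q=(proj("scene",P)-[235,135]+.5)*5-.5;e=q[1]-q[0]
    print(d,q.round(0).tolist(),"dir",np.degrees(np.arctan2(-e[0],e[1])).round(1),np.linalg.norm(e).round(0))
print("seen",np.degrees(np.arctan2(11,100)))
E
```

```text
[ 0.5442 -0.0119  0.2002] 3.0000157986432896
-10 [[366.0, 229.0], [394.0, 323.0]] dir -16.4 98.0
-5 [[357.0, 235.0], [374.0, 336.0]] dir -9.7 102.0
0 [[347.0, 240.0], [354.0, 347.0]] dir -3.5 107.0
5 [[338.0, 245.0], [334.0, 358.0]] dir 2.2 113.0
10 [[328.0, 249.0], [313.0, 367.0]] dir 7.4 119.0
15 [[319.0, 252.0], [293.0, 375.0]] dir 12.1 125.0
20 [[310.0, 255.0], [272.0, 381.0]] dir 16.5 132.0
25 [[300.0, 256.0], [252.0, 385.0]] dir 20.6 138.0
seen 6.2772984895975545
```

```bash

python3 -m jog '[[[-1,0,0,-0.03,0],[-1,0,0,-0.03,0],[-1,0,0,-0.06,0],[-1,0,0,-0.06,0],[-1,0,0,-0.06,0]]]' 3
python3 -m jog '[[[-1,0,0,0,0],[-1,0,0,0,0],[-1,0,0,0,0],[-1,0,0,0,0]]]' 3
cat > m.py <<'E'
from h import *
import sys
np.set_printoptions(precision=4,suppress=True)
s=robot.observe();g=s["tool_pos"]+[0,0,.011]
P0=g-[0,0,.11];c=proj("scene",P0)[0];o=np.clip(np.round(c-[40,30]).astype(int),0,[560,340])
cv2.imwrite(f"pics/{sys.argv[1]}.png",cv2.resize(robot.read_camera("scene")[o[1]:o[1]+60,o[0]:o[0]+80,::-1],(800,600),interpolation=cv2.INTER_CUBIC))
yaw=s["tool_rot"][2];x=np.array([np.cos(yaw),np.sin(yaw),0]);print(o,g,s["grip_force"],yaw)
for d in range(-8,13,4):
    t=np.radians(d);P=np.array([g+l*(x*np.sin(t)-np.array([0,0,np.cos(t)])) for l in(.067,.152)])
    q=(proj("scene",P)-o+.5)*10-.5;e=q[1]-q[0]
    print(d,q.round(0).tolist(),"dir",np.degrees(np.arctan2(-e[0],e[1])).round(1))
E
python3 m.py c4
```

```text
time: 5.72
tool_pos: [0.5451, -0.0121, 0.2506]
tool_rot: [3.138, 0.0, 1.45]
contact_force: [-0.3, -0.1, -0.9]
opening: 0.0239
grip_force: 3.0
time: 6.05
tool_pos: [0.5439, -0.012, 0.2485]
tool_rot: [-3.14, 0.0, 1.45]
contact_force: [-0.8, 0.2, -0.7]
opening: 0.0239
grip_force: 3.0
[264 148] [ 0.5439 -0.012   0.2595] 2.9999771754228277 1.4497805477907013
-8 [[428.0, 168.0], [477.0, 380.0]] dir -13.1
-4 [[412.0, 178.0], [444.0, 400.0]] dir -8.1
0 [[396.0, 186.0], [410.0, 419.0]] dir -3.5
4 [[380.0, 194.0], [377.0, 436.0]] dir 0.9
8 [[365.0, 200.0], [342.0, 452.0]] dir 5.0
12 [[349.0, 206.0], [308.0, 465.0]] dir 8.9
```

View pics/c4.png

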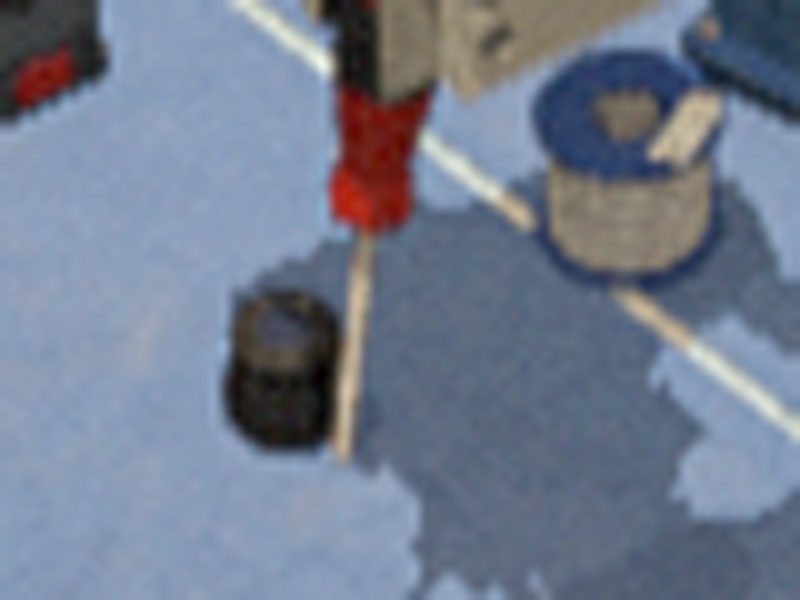

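The shaft runs (369,235)→(344,460) in the crop, which is about 8–9° of tilt left. I'll carry the driver towards the block with a gentle start and an abrupt stop to swing it further, then measure the shaft automatically.

```bash
cat > a.py <<'E'
from h import *
from scipy.optimize import least_squares
np.set_printoptions(precision=4,suppress=True)
s=robot.observe();g=s["tool_pos"]+[0,0,.011];yaw=s["tool_rot"][2];x=np.array([np.cos(yaw),np.sin(yaw),0])
pt=lambda d,l:g+l*(x*np.sin(d)-np.array([0,0,np.cos(d)]))
im=robot.read_camera("scene").astype(float)
L=np.linspace(.075,.146,30)
best=[]
for d in np.radians(np.arange(-30,45,.5)):
    for off in range(-3,4):
        q=proj("scene",np.array([pt(d,l) for l in L])).astype(np.float32);q[:,0]+=off
        def sm(k):return cv2.remap(im.astype(np.float32),q[:,0:1]+k,q[:,1:2],cv2.INTER_LINEAR)[:,0]
        f=lambda a:a[:,0]-a[:,2]
        w=f(sm(0))-.5*(f(sm(-3))+f(sm(3)))
        best.append((np.median(w),np.degrees(d),off))
best.sort(reverse=True);print(best[:4]);print("grasp",g,"tip",pt(np.radians(best[0][1]),.152),"grip",s["grip_force"],"t",s["time"])
E
python3 a.py
python3 -m jog '[[[-1,-0.01,0,0,0],[-1,-0.03,0,0,0],[-1,-0.06,0,0,0],[-1,-0.1,0,0,0],[-1,-0.14,0,0,0]]]' 3
python3 -m jog '[[[-1,0,0,0,0],[-1,0,0,0,0],[-1,0,0,0,0],[-1,0,0,0,0],[-1,0,0,0,0]]]'
python3 a.py
```

```text
[(np.float32(54.339844), np.float64(11.0), 2), (np.float32(53.996582), np.float64(7.499999999999999), 0), (np.float32(53.93994), np.float64(9.5), 1), (np.float32(53.77881), np.float64(10.5), 2)]
grasp [ 0.544  -0.012   0.2596] tip [0.5475 0.0168 0.1104] grip 2.9999906438752078 t 6.1
time: 6.57
tool_pos: [0.5269, -0.1525, 0.2494]
tool_rot: [3.141, 0.0, 1.452]
contact_force: [1.1, -0.4, 0.4]
opening: 0.0236
grip_force: 3.0
time: 6.98
tool_pos: [0.5275, -0.1499, 0.2494]
tool_rot: [3.142, -0.0, 1.451]
contact_force: [-0.9, -0.3, -1.8]
opening: 0.0236
grip_force: 3.0
[(np.float32(43.90039), np.float64(-19.0), -3), (np.float32(43.23242), np.float64(-9.5), 3), (np.float32(42.448242), np.float64(-11.0), 2), (np.float32(41.705322), np.float64(-12.5), 1)]
grasp [ 0.5275 -0.1499  0.2604] tip [ 0.5216 -0.199   0.1166] grip 3.0000555775242788 t 6.9833
```

```bash

python3 -m jog '[[[-1,-0.028,0,0,0],[-1,-0.046,0,0,0],[-1,-0.056,0,0,0],[-1,-0.06,0,0,0],[-1,-0.06,0,0,0]]]' 3 >/dev/null
python3 -m jog '[[[-1,0,-0.01,0,0],[-1,0,-0.02,0,0],[-1,0,-0.03,0,0],[-1,0,-0.04,0,0],[-1,0,-0.04,0,0]]]'
python3 a.py; python3 m.py c5
```

```text
time: 7.87
tool_pos: [0.4794, -0.2042, 0.2496]
tool_rot: [-3.141, -0.0, 1.451]
contact_force: [0.6, -0.3, -1.1]
opening: 0.0238
grip_force: 3.0
[(np.float32(25.128662), np.float64(1.0), -3), (np.float32(24.182129), np.float64(0.5), -3), (np.float32(23.716064), np.float64(0.0), -3), (np.float32(23.703125), np.float64(1.5000000000000002), -3)]
grasp [ 0.4794 -0.2042  0.2606] tip [ 0.4797 -0.2016  0.1086] grip 3.002259416061861 t 7.8667
[334 125] [ 0.4803 -0.2046  0.2607] 2.9999518682961934 1.450419030540881
-8 [[451.0, 161.0], [454.0, 377.0]] dir -0.8
-4 [[437.0, 170.0], [425.0, 396.0]] dir 3.2
0 [[423.0, 177.0], [395.0, 413.0]] dir 6.9
4 [[410.0, 184.0], [365.0, 428.0]] dir 10.3
8 [[396.0, 190.0], [336.0, 442.0]] dir 13.4
12 [[383.0, 194.0], [307.0, 453.0]] dir 16.4
```

View pics/c5.png

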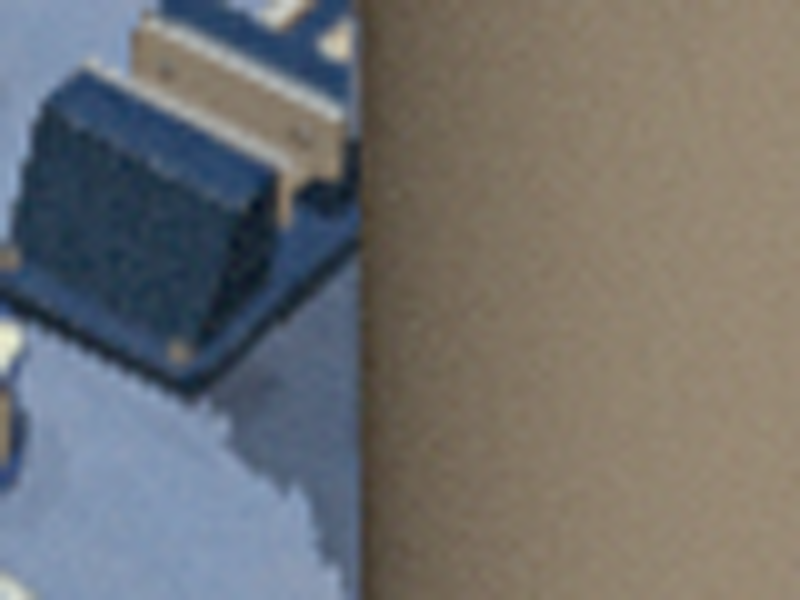

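The link hides the tip here. I'll lock the grip, go back to the visible spot, and fix the small camera offset at the +0.5 px seen in c4.

```bash
sed -i 's/for off in range(-3,4)/for off in (-.5,.5,1.5)/; s/best.sort(reverse=True);print(best\[:4\])/best.sort(reverse=True);print([max(b for b in best if b[2]==o) for o in (-.5,.5,1.5)])/' a.py
python3 -m jog '[[[-1,0,0,0,0],[-1,0,0,0,0],[-1,0.01,0.007,0,0],[-1,0.02,0.015,0,0],[-1,0.03,0.022,0,0]]]' 25 >/dev/null
python3 -m jog '[[[-1,0.01,0.007,0,0],[-1,0.02,0.014,0,0],[-1,0.03,0.018,0,0],[-1,0.03,0.018,0,0],[-1,0.03,0.018,0,0]]]'
python3 a.py
python3 -c "
from h import *;cv2.imwrite('pics/c6raw.png',robot.read_camera('scene')[:,:,::-1])"
```

```text
time: 8.8
tool_pos: [0.5276, -0.1502, 0.2492]
tool_rot: [-3.141, 0.0, 1.451]
contact_force: [0.1, -0.3, -0.7]
opening: 0.0235
grip_force: 25.0
[(np.float32(67.5), np.float64(-2.0), -0.5), (np.float32(65.83984), np.float64(0.0), 0.5), (np.float32(65.788574), np.float64(2.0), 1.5)]
grasp [ 0.5276 -0.1502  0.2602] tip [ 0.5269 -0.1555  0.1083] grip 24.99983179863193 t 8.8
```

```bash
python3 m.py c6
```

```text
[308 125] [ 0.5272 -0.1511  0.2603] 24.99980614607921 1.4499277261969232
-8 [[436.0, 169.0], [455.0, 384.0]] dir -5.2
-4 [[421.0, 178.0], [425.0, 403.0]] dir -0.9
0 [[407.0, 185.0], [395.0, 421.0]] dir 3.1
4 [[393.0, 192.0], [364.0, 436.0]] dir 6.8
8 [[379.0, 198.0], [333.0, 449.0]] dir 10.2
12 [[364.0, 203.0], [303.0, 461.0]] dir 13.5
```

View pics/c6.png

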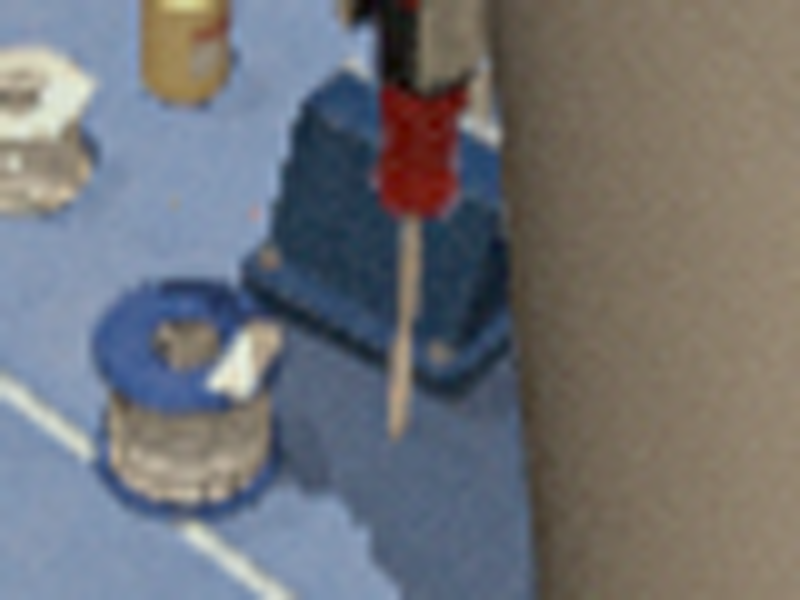

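The shaft now runs (411,218)→(398,438), within about 1° of plumb, with the tip ~157 mm below the grasp. Carrying it over the block with the grip locked.

```bash
python3 -m jog '[[[-1,-0.008,-0.012,0,0],[-1,-0.018,-0.03,0,0],[-1,-0.028,-0.05,0,0],[-1,-0.04,-0.07,0,0],[-1,-0.052,-0.086,0,0]]]'
python3 -m jog '[[[-1,0,0,0,0],[-1,0,0,0,0],[-1,0,0,0,0]]]' >/dev/null
python3 -c "from h import *; go(.436,-.193,.196,1.45)"
```

```text
time: 9.37
tool_pos: [0.434, -0.1927, 0.2494]
tool_rot: [-3.141, 0.0, 1.449]
contact_force: [0.8, 0.0, -1.3]
opening: 0.0237
grip_force: 25.0
t 9.62 shift [-0.0005  0.      0.0536] turn -0.001 pos [ 0.436  -0.1925  0.2496] rot [3.141 0.    1.449] F [ 0.6  0.5 -1.1] open 0.0234 grip 25.0 q [-0.58  0.24  1.63  0.    1.27 -0.45]
```

```bash
python3 -m jog '[[[-1,0,0,0.006,0],[-1,0,0,0.016,0],[-1,0,0,0.026,0],[-1,0,0,0.036,0],[-1,0,0,0.042,0]]]' >/dev/null
python3 -m jog '[[[-1,0,0,0.005,0],[-1,0,0,0.009,0],[-1,0,0,0.0115,0],[-1,0,0,0.0115,0],[-1,0,0,0.0115,0]]]' >/dev/null
python3 -m jog '[[[-1,0,0,0,0],[-1,0,0,0,0],[-1,0,0,0,0],[-1,0,0,0,0],[-1,0,0,0,0]]]' >/dev/null
python3 - <<'E'
from h import *
go(.436,-.193,.196,1.45)
for n,c in(("top",(384,237)),("scene",(378,200))):
    im=robot.read_camera(n)[:,:,::-1];m=cv2.inRange(cv2.cvtColor(im,cv2.COLOR_BGR2HSV),(45,80,40),(85,255,255))[c[1]-14:c[1]+14,c[0]-16:c[0]+16]
    p=cv2.findNonZero(m);print(n,0 if p is None else (len(p),p[:,0].mean(0)+np.array(c)-[16,14]))
E
```

```text
t 10.87 shift [-0.0007  0.0004 -0.    ] turn -0.0 pos [ 0.4357 -0.1922  0.196 ] rot [3.141 0.    1.45 ] F [ 0.6 -0.8 -0.4] open 0.0235 grip 25.0 q [-0.58  0.29  1.71 -0.    1.14 -0.46]
top 0
scene (5, array([371.8, 204.6]))
```

```bash
python3 -c "from cell import robot; print(robot.hand_in())"
```

```text
the job is handed in; nothing more can be done
None
```

I handed the job in at about 11 s with the red screwdriver held still at 25 N, within about 1° of plumb, and its tip by my estimate about 3 cm above the middle of the farthest green block; the arm hid the tip and block from both cameras there, so the final position rests on the measured tool pose and an earlier tilt check, and no verdict came back.

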